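Snap the turner's eye into the parking stand

ROBOT

A 6-joint arm with a two-finger parallel gripper is mounted at the origin on a cart in front of the work surface, level with it; the furniture and walls round the work are solid. World frame = base frame: x ahead of the robot, y to its left, z up, the work surface at z = 0. Lengths are in m, angles in rad, forces in N, time in s.
With the tool pointing down it reaches from about 0.15 to 0.775 m from the base axis. Payload 6.1 kg.
Tool frame: the origin (TCP) lies at the very end of the fingers, on their centre line; the grasp point (between the pads) lies 19 mm behind it; y points along the fingers, x is the direction in which the jaws open and shut, and the axes are right-handed (so a half turn about y gives the same grasp; the last joint's range is limited). The gripper opens to 85 mm and grips with 20 to 120 N. Pads are 22 mm wide; open, the fingers measure 114 mm over their backs; the gripper's body (76 mm by 85 mm) begins 54 mm behind the grasp point. The pads swing forward as they close: fully open they stand 13 mm farther back than shut.
Start: joints at [1.27, 0.126, -0.04, 1.405, 0, 1.571], TCP at [0.156, 0.501, 0.198] pointing down, gripper open.
Joint ranges: [-2.72, 2.72], [-0.95, 1.95], [-1.27, 1.35], [-1.78, 2.02], [-1.46, 1.47], [-3.14, 3.14]. Speed limits (rad/s): [2.39, 2.39, 3.01, 3.14, 3.14, 3.14].

INTERFACE

Orientations are given as a rotation vector (axis times angle).
In Python, from rig import ctrl gives the robot as it stands.
- The arm moves only by the shell command python3 -m inch 'ROWS'. ROWS is JSON, a list of rows, each a list of 5 numbers: the closure, from -1 (fully open) to 1 (shut), so that 0 is half open, then the shift along the tool's x, y, z in units of 40 mm (1.0 is 40 mm), then the turn about the tool's y in rad. In form: [[claw, tx, ty, tz, turn], ...]. A call has 1 to 12 rows; each row shifts and turns the commanded pose from where the row before left it, along the tool's axes as they then stand; what a row does not reach is not made up. A row lasts 1/10 s, in which the tool goes at most 50 mm and 8.59 degrees, less where a joint would pass 70% of its speed; a pose out of reach is approached as far as the arm can. A call is refused whole if a number of a shift passes 1 or a number of a turn 0.15, either way. A call with a gripper value outside its range is refused whole. The fingers move at their own pace and stop on an object; the grip force is fixed at half the most. Time passes only in rows, so rows that do not move let the fingers close. It gives the time, the measured TCP pose, the force and the opening at its end, in the units of the state.
- ctrl.state(): the state, without advancing time (a new reading comes with each control period).
- ctrl.camera(name): name is "scene" or "top" or "wrist"; returns a dict with "img" (420x560x3 uint8, red, green, blue), "mtx" (3x3 intrinsics, pixels), "xyz" and "rotation" of the camera in the world. Camera axes: x right, y up, looking along -z (the intrinsics and any distortion apply to the point x, -y, -z); pixel columns grow to the right and rows downward; lengths in m; the calibration is good to about 2 mm. A picture is of the moment at which its call begins. There is no depth.
- ctrl.finish_job(): hands the job in, once; it reports no verdict.
The state is a dict: "time": time; "joint_pos": joint angles; "qvel": joint speeds; "joint_efforts": joint torques, N m; "tcp_pos": TCP position; "tcp_rot": TCP orientation; "ft_force": force on the tool from outside, world axes, zero at the start; "moment": the same for the moment, N m; "opening": opening from 0.0 (shut) to 1.0 (fully open).
Only numpy, scipy, OpenCV 4.12 (cv2) and the standard library are available. Lean on these libraries where they do the work, as an engineer would, in place of code of your own. Each camera call takes 0.05 s, during which the arm holds its last target.

TASK

Park the slotted turner in its stand: push it along the rails towards the snap hook until its cross pin drops into the notch, then press its blade down so that the handle tips up and the eye at its end clicks past the red sprung gate into the hook. Stop pressing when you feel the eye meet the top of the hook, do not force it; let go, so that the turner is left hanging in the hook with the gate shut and the pin still in the notch. Leave the jars and the kitchen tools around it where they are.

Things in the scene. Friction and masses are not known exactly. Their poses are not given: they have to be found in the camera images.
- stand: wooden parking stand fixed on the worktop; base 215 x 90 x 8 mm, from x = -45 to +170 mm. Origin on the worktop under the pivot notch; x runs along the base towards the snap hook, z up. Two rails with cheeks (58 mm high, 73 mm over all) stand at x = -50 to +16; the turner's pin slides on the rails, 44 mm high. A guide fork 83 mm high at x = 52 keeps the handle straight
- notch (a point): where the centre of the turner's cross pin lies once it has dropped into the notch: stand x = 0, 45 mm above the worktop. The notch is 11 mm long and 3 mm deep; behind it an end stop 58 mm high (from x = 5.5 mm) stops the pin
- hook (a point): middle of the snap hook's shut gate: stand x = 134 mm, 40 mm above the worktop. The hook is a steel bar like an upside-down J: post at x = 150, nose coming down at x = 120 to 35 mm above the worktop, underside of its top 72 mm above the worktop. The inside is above the gate
- gate (a joint): red sprung gate, 25 x 9 x 4 mm, hinged on the hook's post, spans to the nose; 0 = shut, up to 1.35 rad as it is pushed up into the hook. Springs shut with 0.024 (shut) to 0.078 N m (open): getting the eye past it takes up to about 6 N of slow pressing on the blade. It snaps shut below the eye when the eye bar is about 63 mm high; the eye meets the top of the hook at about 69 mm
- turner: loose slotted turner, about 0.16 kg, lying across the stand's rails as a seesaw. Origin at the centre of its cross pin (8 mm thick, 60 mm long), its pivot. At rest its eye lies down on the base and it slopes 15.8 degrees, blade up; then body x is level and points to the eye, as the stand's x. Starts 12 to 30 mm short of the notch. Heavier on the eye side: let go, the eye falls
- blade_mid (a point): middle of the turner's blade (66 mm wide, 3 mm thick, 57 to 121 mm from the pin), 90 mm from the pin, mid-thickness: the place to press. Once the pin is seated it goes down about 36 mm until the eye meets the top of the hook; the turner must not be pressed with more than about 30 N
- blade_edge (a point): middle of the blade's free edge, 121 mm from the pin: push here, along the stand's x, to slide the turner. A newton or two slides it; the end stop is felt as a firm stop
- eye_bar (a point): centre of the far bar of the turner's ring-shaped eye (7 mm bar, 25 mm hole), 134 mm from the pin: the bar that must go up through the gate, between the hook's nose and post; the nose then stands in the hole
- salt_jar: glass jar with brown lid, 68 mm wide, 88 mm high, bystander; origin under its centre
- spice_jar: slim spice jar with dark cap, 44 mm wide, 105 mm high, bystander; origin under its centre
- peeler: peeler with dark green handle, 170 x 25 x 18 mm, lying, bystander
- can_opener: opener with yellow handle, 174 x 41 x 20 mm, lying, bystander

How it is judged:
On the way, in this order (a step that is already met when the one before it is completed fails the run):
1. the cross pin has dropped into the notch (horizontal distance between turner and notch below 0.0045 m and z of turner in the frame of stand between 0.043 and 0.0468 m), for 0.1 s.
2. the eye is inside the hook and the gate has sprung shut below it (z of eye_bar in the frame of stand between 0.0435 and 0.074 m and x of eye_bar in the frame of stand between 0.123 and 0.147 m and y of eye_bar in the frame of stand between -0.012 and 0.012 m and value of joint gate below 0.15 rad), for 0.1 s.
At the end, for the whole second after the job is handed in: The eye's far bar is inside the snap hook, above the shut gate (gate below 0.15 rad; bar centre 43.5 to 74 mm above the worktop, between nose and post, within 12 mm of the hook's plane), the cross pin is in the notch (within 4.5 mm, down in it), and the turner is at rest (all of step 1 and all of step 2 and linear speed of turner below 0.02 m/s and angular speed of turner below 0.2 rad/s); the robot touches nothing.
It fails at once if the turner is forced: the robot presses on it with more than 35 N (contact force between any of the fingers, the arm and turner above 35 N).
It fails at once if the salt jar is displaced by more than 30 mm (distance of salt_jar from where it was at the start of the episode above 0.03 m).
It fails at once if the spice jar is displaced by more than 30 mm (distance of spice_jar from where it was at the start of the episode above 0.03 m).
It fails at once if the peeler is displaced by more than 30 mm (distance of peeler from where it was at the start of the episode above 0.03 m).
It fails at once if the can opener is displaced by more than 30 mm (distance of can_opener from where it was at the start of the episode above 0.03 m).
It also fails if it takes over 38 s, if anything falls off the work surface, if the arm or the gripper's body presses on something with over 40 N, if the wrist force passes 120 N, or if a joint passes its speed limit or range.

## Working session

There is one attempt and no reset: what is moved stays moved. The work goes in short steps, Python scripts to look and compute and a shell command to move; the robot and the scene stay as the last step left them, time stands still between calls to the robot, and variables do not carry over. Pictures are saved under pics/ and viewed, and the job is handed in when it is done.

```bash
mkdir -p pics; ls; python3 - <<'E'
from rig import ctrl
import cv2
s=ctrl.state()
for k,v in s.items(): print(k,v)
for n in("scene","top","wrist"):
    c=ctrl.camera(n); cv2.imwrite(f"pics/{n}0.png",c["img"][:,:,::-1]); print(n,c["mtx"],c["xyz"],c["rotation"],[k for k in c])
E
```

```text
pics
time 0.0
joint_pos [ 1.26998991e+00  1.26353308e-01 -4.05857145e-02  1.40539172e+00
 -3.57183891e-07  1.57081067e+00]
qvel [-0.0003082  -0.0005408   0.00183079 -0.00140089  0.00018111  0.00169487]
joint_efforts [-2.13056781e-03 -4.35917509e+01  3.52920234e+01  1.72642618e-02
  6.72293879e-06 -3.58052660e-06]
tcp_pos [0.15541981 0.50099821 0.19715271]
tcp_rot [-1.3375573  -0.98390581  0.98595664]
ft_force [-0.37130025  0.4886826  -0.75240863]
moment [0.02446848 0.01532626 0.01464417]
opening 1.0023541095484632
scene [[506.12048799   0.         274.90505561]
 [  0.         506.12048799 217.72438862]
 [  0.           0.           1.        ]] [ 0.29851535 -0.82690304  1.29829352] [ 0.61105033 -0.07642191 -0.21491054] ['img', 'mtx', 'xyz', 'rotation']
top [[408.10456928   0.         279.68619779]
 [  0.         408.10456928 204.57758269]
 [  0.           0.           1.        ]] [0.25605179 0.00359656 1.20975416] [ 0.16100997 -0.16878521 -1.55070992] ['img', 'mtx', 'xyz', 'rotation']
wrist [[311.79740513   0.         273.87841634]
 [  0.         311.79740513 209.80433553]
 [  0.           0.           1.        ]] [0.07918243 0.52407401 0.37406239] [-0.27375433 -0.20103524  1.25837868] ['img', 'mtx', 'xyz', 'rotation']
```

View pics/scene0.png

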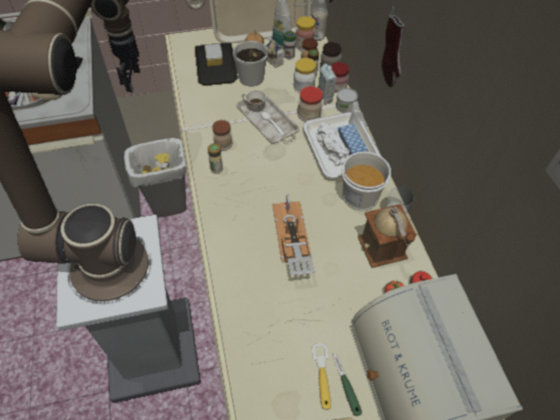

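View pics/top0.png

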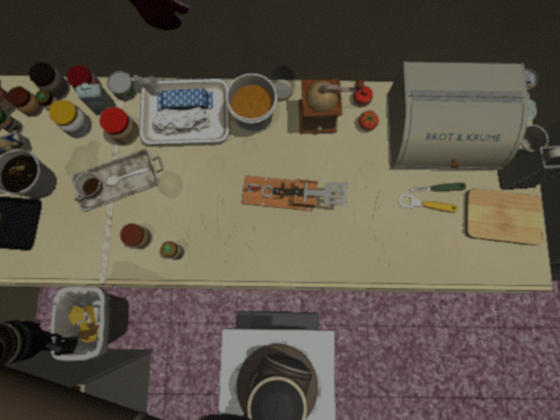

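View pics/wrist0.png

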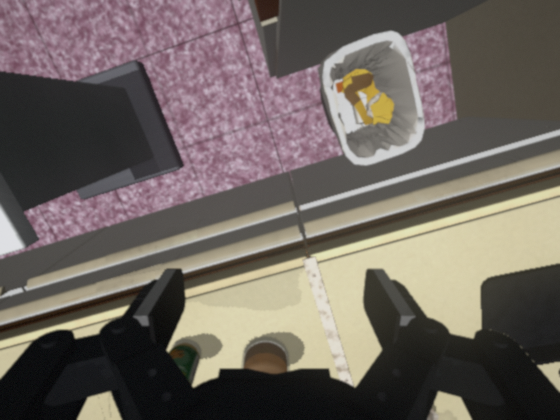

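```bash
cat > h.py <<'E'
import numpy as np,cv2
from rig import ctrl
from scipy.spatial.transform import Rotation as R
def ray(c,u,v):
    d=np.linalg.inv(c["mtx"])@[u,v,1.]; d=np.array([d[0],-d[1],-d[2]])
    return np.array(c["xyz"]),R.from_rotvec(c["rotation"]).apply(d)
def atz(c,u,v,z):
    o,d=ray(c,u,v); return o+d*(z-o[2])/d[2]
def proj(c,p):
    q=R.from_rotvec(c["rotation"]).inv().apply(np.array(p)-c["xyz"]); q=c["mtx"]@(q*[1,-1,-1]); return q[:2]/q[2]
def crop(c,x0,y0,x1,y1,k,name):
    i=cv2.resize(c["img"][y0:y1,x0:x1,::-1],None,fx=k,fy=k,interpolation=cv2.INTER_CUBIC); cv2.imwrite("pics/"+name,i)
E
python3 - <<'E'
from h import *
crop(ctrl.camera("top"),235,165,355,225,6,"t1.png")
crop(ctrl.camera("scene"),255,185,335,285,6,"s1.png")
E
```

```text
(no output)
```

View pics/t1.png

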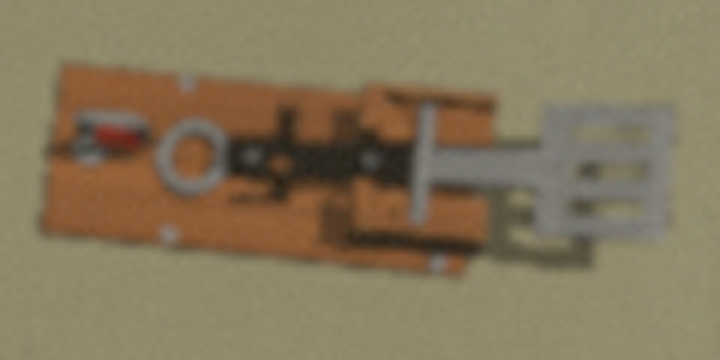

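View pics/s1.png

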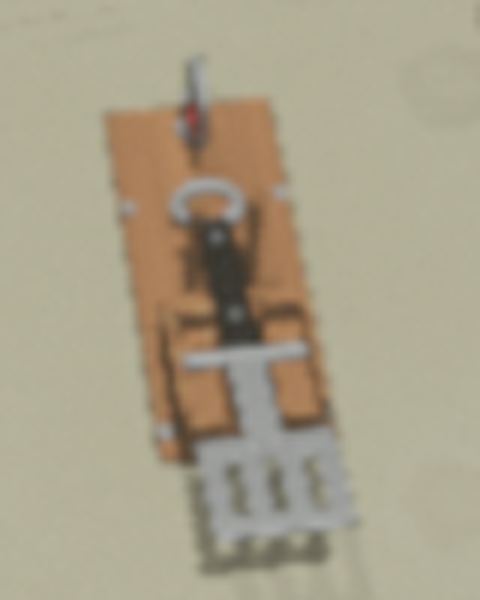

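```bash
cat > fit.py <<'E'
from h import *
from scipy.optimize import least_squares
t=ctrl.camera("top");s=ctrl.camera("scene")
T=lambda u,v:(235+u/6,165+v/6)
S=lambda u,v:(255+u/6,185+v/6)
obs=[(t,T(62,65),(.17,-.045,.008)),(t,T(42,235),(.17,.045,.008)),(t,T(462,273),(-.045,.045,.008)),
(s,S(108,112),(.17,.045,.008)),(s,S(270,98),(.17,-.045,.008)),(s,S(158,460),(-.045,.045,.008))]
def W(p,q):
    x,y,a=p; c,sn=np.cos(a),np.sin(a); return np.array([x+c*q[0]-sn*q[1],y+sn*q[0]+c*q[1],q[2]])
f=lambda p:np.concatenate([(proj(c,W(p,q))-uv) for c,uv,q in obs])
r=least_squares(f,[.3,0,1.5]); p=r.x
print("stand",p,np.round(r.fun,1))
# tops by camera
for n in("top","scene"):
    o=[k for k in obs if (k[0] is t)==(n=="top")]
    r1=least_squares(lambda p:np.concatenate([(proj(c,W(p,q))-uv) for c,uv,q in o]),p); print(n,r1.x)
inv=lambda w:(lambda d:(np.cos(p[2])*d[0]+np.sin(p[2])*d[1],-np.sin(p[2])*d[0]+np.cos(p[2])*d[1]))(w[:2]-p[:2])
for nm,c,uv,z in [("pin",t,T(426,103),.048),("pin",t,T(418,222),.048),("pin",s,S(183,360),.048),("pin",s,S(307,350),.048),
 ("edgeT",t,T(674,104),.077),("edgeT",t,T(665,239),.077),("edgeS",s,S(205,545),.077),("edgeS",s,S(357,523),.077)]:
    w=atz(c,*uv,z); print(nm,w.round(4),np.round(inv(w),4))
E
python3 fit.py
```

```text
stand [ 0.54345418 -0.05954741  1.48047917] [-0.1 -0.8 -0.3 -0.5  0.8  0.5 -1.   0.1 -0.1 -0.5  0.2  0.2]
top [ 0.54366846 -0.05910288  1.49137968]
scene [ 0.54323599 -0.06012472  1.4690766 ]
pin [ 0.5729 -0.0772  0.048 ] [-0.0149 -0.0309]
pin [ 0.513  -0.0733  0.048 ] [-0.0164  0.0291]
pin [ 0.5128 -0.0704  0.048 ] [-0.0135  0.0295]
pin [ 0.5731 -0.0779  0.048 ] [-0.0156 -0.0312]
edgeT [ 0.5662 -0.194   0.077 ] [-0.1319 -0.0348]
edgeT [ 0.5    -0.1883  0.077 ] [-0.1322  0.0317]
edgeS [ 0.4943 -0.1867  0.077 ] [-0.1311  0.0374]
edgeS [ 0.565  -0.1908  0.077 ] [-0.1288 -0.0333]
```

```bash
cat > st.py <<'E'
from h import *
P=np.array([.54345,-.0595]);A=1.480
def rep(tx=None,z=None,ty=0.):
    s=ctrl.state(); M=R.from_rotvec(s["tcp_rot"]).as_matrix(); p=np.array(s["tcp_pos"])
    c,n=np.cos(A),np.sin(A); Rs=np.array([[c,-n,0],[n,c,0],[0,0,1.]])
    d=p-np.r_[P,0]
    print("t",round(s["time"],2),"tcp",p.round(4),"in stand mm",(Rs.T@d*1e3).round(1),"F stand",(Rs.T@s["ft_force"]).round(2),"open",round(s["opening"],2))
    print("tool axes in stand frame (cols)\n",(Rs.T@M).round(3))
    if tx is not None:
        g=np.r_[P,0]+Rs@np.array([tx,ty,z]); print("goal",g.round(4),"shift units",(M.T@(g-p)/.04).round(2))
        a=Rs.T@M; print("yaw of tool x in stand",np.arctan2(a[1,0],a[0,0]).round(4))
if __name__=="__main__":
    import sys; a=[float(v) for v in sys.argv[1:]]; rep(*a)
E
python3 st.py -0.18 0.2
python3 - <<'E'
from h import *
t=ctrl.camera("top")
for n,u,v,z in [("grinder",302,130,.0),("grinder top",322,95,.15),("spice",170,250,.1),("salt",134,236,.088),("opener",402,200,.01),("peeler",412,188,.01)]: print(n,atz(t,u,v,z).round(3))
E
```

```text
t 0.35 tcp [0.1555 0.5013 0.1977] in stand mm [523.4 437.2 197.7] F stand [ 0.51 -0.03 -0.1 ] open 1.0
tool axes in stand frame (cols)
 [[ 0.978 -0.     0.209]
 [-0.209  0.     0.978]
 [-0.    -1.    -0.   ]]
goal [ 0.5271 -0.2388  0.2   ] shift units [-14.92  -0.05 -14.36]
yaw of tool x in stand -0.21
grinder [ 0.756 -0.068  0.   ]
grinder top [ 0.8   -0.115  0.15 ]
spice [0.363 0.295 0.1  ]
salt [0.401 0.4   0.088]
opener [ 0.532 -0.37   0.01 ]
peeler [ 0.57  -0.402  0.01 ]
```

```bash
python3 -m inch '[[1,-0.5,0,-0.5,0],[1,-0.8,0,-0.8,0],[1,-0.85,0,-0.82,0],[1,-0.85,0,-0.82,0],[1,-0.85,0,-0.82,0],[1,-0.85,0,-0.82,0],[1,-0.85,0,-0.82,0],[1,-0.85,0,-0.82,0]]'; python3 st.py -0.19 0.2; python3 -c "
from rig import ctrl;print(ctrl.state()['joint_pos'])"
```

```text
time: 1.2
tcp_pos: [0.3177, 0.1815, 0.1982]
tcp_rot: [-1.337, -0.986, 0.984]
ft_force: [0.9, 0.3, 0.5]
opening: -0.003
t 1.2 tcp [0.3177 0.1815 0.1982] in stand mm [219.5 246.7 198.2] F stand [ 0.36 -0.88  0.54] open -0.0
tool axes in stand frame (cols)
 [[ 0.978  0.001  0.208]
 [-0.208 -0.001  0.978]
 [ 0.001 -1.    -0.001]]
goal [ 0.5262 -0.2487  0.2   ] shift units [-8.73 -0.05 -8.16]
yaw of tool x in stand -0.2094
[ 5.19083724e-01 -1.75962563e-01 -3.31971147e-01  1.41363500e+00
 -5.41491795e-05  8.19230866e-01]
```

```bash
python3 -m inch '[[1,-0.85,0,-0.8,-0.02],[1,-0.85,0,-0.8,-0.02],[1,-0.85,0,-0.8,-0.02],[1,-0.85,0,-0.8,-0.02],[1,-0.85,0,-0.8,-0.02],[1,-0.85,0,-0.8,-0.02],[1,-0.85,0,-0.8,-0.03],[1,-0.8,0,-0.8,-0.03],[1,-0.8,0,-0.7,-0.03],[1,-0.8,0,-0.4,0]]'; python3 st.py -0.17 0.065
```

```text
time: 2.2
tcp_pos: [0.5431, -0.208, 0.1973]
tcp_rot: [-1.25, -1.142, 1.142]
ft_force: [-0.1, -0.4, -0.1]
opening: 0.003
t 2.2 tcp [ 0.5431 -0.208   0.1973] in stand mm [-147.9  -13.1  197.3] F stand [-0.4   0.03 -0.09] open 0.0
tool axes in stand frame (cols)
 [[ 1.  0. -0.]
 [ 0.  0.  1.]
 [ 0. -1.  0.]]
goal [ 0.528  -0.2288  0.065 ] shift units [-0.55  3.31  0.33]
yaw of tool x in stand 0.0003
```

```bash
python3 -m inch '[[1,-0.8,0.3,0.33,0],[1,0,0.8,0,0],[1,0,0.8,0,0],[1,0,0.8,0,0],[1,0,0.6,0,0],[1,0,0,0,0],[1,0,0,0,0]]'; python3 st.py -0.17 0.065; python3 - <<'E'
from h import *
crop(ctrl.camera("scene"),235,185,355,305,6,"s2.png")
c=ctrl.camera("wrist"); cv2.imwrite("pics/w2.png",c["img"][:,:,::-1])
E
```

```text
time: 2.9
tcp_pos: [0.5256, -0.2367, 0.0663]
tcp_rot: [-1.25, -1.142, 1.142]
ft_force: [-0.2, -0.5, 1.4]
opening: 0.001
t 2.9 tcp [ 0.5256 -0.2367  0.0663] in stand mm [-178.1    1.7   66.3] F stand [-0.49  0.15  1.42] open 0.0
tool axes in stand frame (cols)
 [[ 1.     0.     0.   ]
 [-0.     0.001  1.   ]
 [ 0.    -1.     0.001]]
goal [ 0.528  -0.2288  0.065 ] shift units [ 0.2   0.03 -0.04]
yaw of tool x in stand -0.0
```

View pics/s2.png

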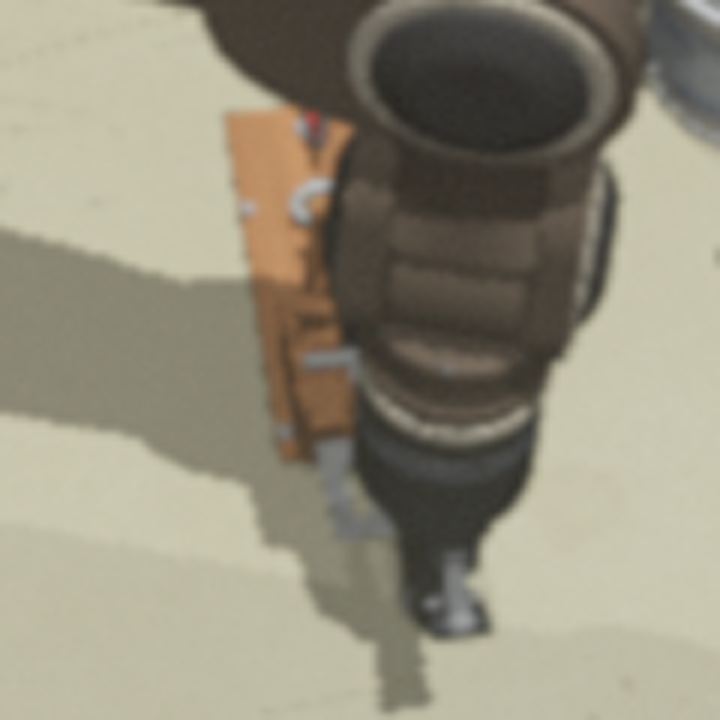

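View pics/w2.png

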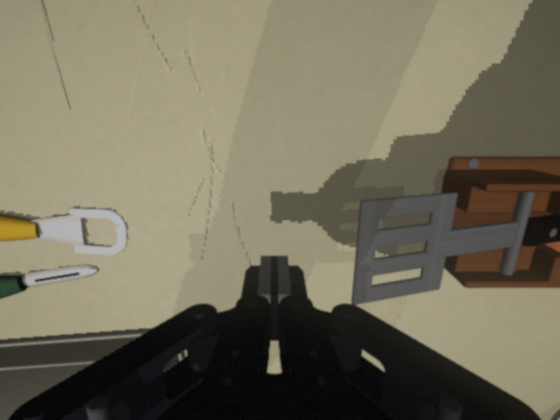

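```bash
cat > wr.py <<'E'
from h import *; from st import P,A
import sys
c=ctrl.camera("wrist")
for a in sys.argv[1:]:
    u,v,z=map(float,a.split(",")); d=atz(c,u,v,z)[:2]-P; print(a,(1e3*np.array([np.cos(A)*d[0]+np.sin(A)*d[1],-np.sin(A)*d[0]+np.cos(A)*d[1]])).round(1))
E
python3 wr.py 361,200,.082 355,303,.082 524,193,.052 511,274,.052 450,157,.058 467,286,.058 273,262,.066 287,285,.075
```

```text
361,200,.082 [-131.9   32.5]
355,303,.082 [-129.8  -32.9]
524,193,.052 [-19.4  28.2]
511,274,.052 [-13.8 -30.3]
450,157,.058 [-74.2  52.1]
467,286,.058 [-46.9 -36.1]
273,262,.066 [-179.8  -13.5]
287,285,.075 [-171.   -24.7]
```

```bash
python3 -m inch '[[1,0.12,0,-0.04,0],[1,0.12,0,0,0],[1,0.12,0,0,0],[1,0.12,0,0,0],[1,0.1,0,0,0]]'; python3 -m inch '[[1,0.05,0,0,0],[1,0.05,0,0,0],[1,0.05,0,0,0]]';python3 -m inch '[[1,0.05,0,0,0],[1,0.05,0,0,0],[1,0.05,0,0,0]]'; python3 st.py -0.12 0.065
```

```text
time: 3.55
tcp_pos: [0.5295, -0.2131, 0.066]
tcp_rot: [-1.251, -1.142, 1.142]
ft_force: [-0.6, 0.6, -0.6]
opening: -0.002
time: 3.85
tcp_pos: [0.53, -0.2077, 0.0659]
tcp_rot: [-1.251, -1.142, 1.142]
ft_force: [0.6, 0.1, -0.4]
opening: -0.001
time: 4.15
tcp_pos: [0.5305, -0.2017, 0.0659]
tcp_rot: [-1.251, -1.142, 1.142]
ft_force: [0.4, 0.1, 0.3]
opening: -0.004
t 4.15 tcp [ 0.5305 -0.2017  0.0659] in stand mm [-142.8   -0.    65.9] F stand [ 0.16 -0.38  0.34] open -0.0
tool axes in stand frame (cols)
 [[ 1. -0.  0.]
 [-0. -0.  1.]
 [-0. -1. -0.]]
goal [ 0.5326 -0.179   0.065 ] shift units [0.57 0.02 0.  ]
yaw of tool x in stand -0.0001
```

```bash
for i in 1 2 3; do :; done; python3 -m inch '[[1,0.05,0,0,0],[1,0.05,0,0,0]]'; python3 -m inch '[[1,0.05,0,0,0],[1,0.05,0,0,0]]';python3 -m inch '[[1,0.05,0,0,0],[1,0.05,0,0,0]]'; python3 - <<'E'
from h import *
c=ctrl.camera("wrist"); cv2.imwrite("pics/w3.png",c["img"][:,:,::-1])
E
```

```text
time: 4.35
tcp_pos: [0.5309, -0.1977, 0.0659]
tcp_rot: [-1.251, -1.142, 1.142]
ft_force: [0.1, -0.8, 0.4]
opening: -0.002
time: 4.55
tcp_pos: [0.5312, -0.1937, 0.0659]
tcp_rot: [-1.251, -1.142, 1.142]
ft_force: [-0.6, 0.1, 0.2]
opening: -0.002
time: 4.75
tcp_pos: [0.5316, -0.1897, 0.0659]
tcp_rot: [-1.251, -1.142, 1.142]
ft_force: [0.3, 0.1, 0.6]
opening: -0.001
```

View pics/w3.png

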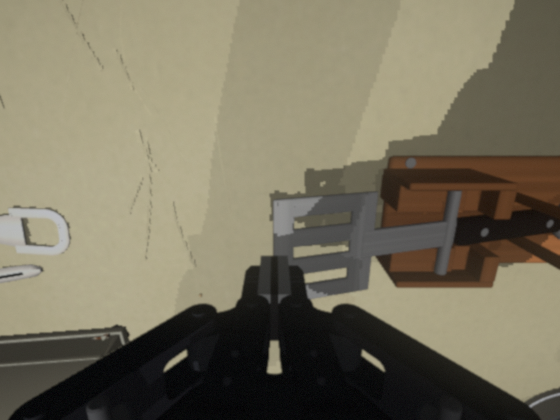

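```bash
python3 wr.py 273,197,.082 455,192,.052 445,274,.052 ; python3 - <<'E'
from h import *
crop(ctrl.camera("scene"),235,185,355,305,6,"s3.png")
c=ctrl.camera("wrist");i=cv2.resize(c["img"][170:330,230:420,::-1],None,fx=4,fy=3.7,interpolation=2); cv2.imwrite("pics/w3b.png",i)
E
```

```text
273,197,.082 [-131.7   34.2]
455,192,.052 [-16.6  28.9]
445,274,.052 [-12.9 -29.7]
```

View pics/w3b.png

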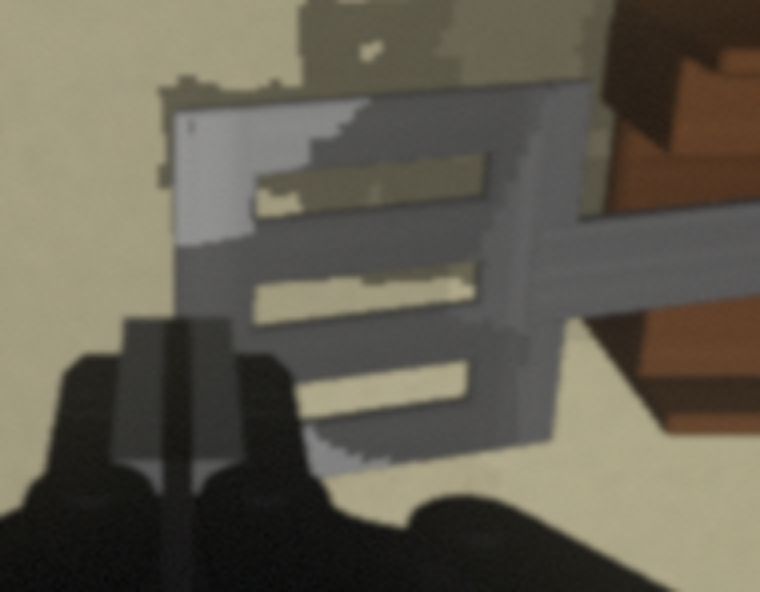

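View pics/s3.png

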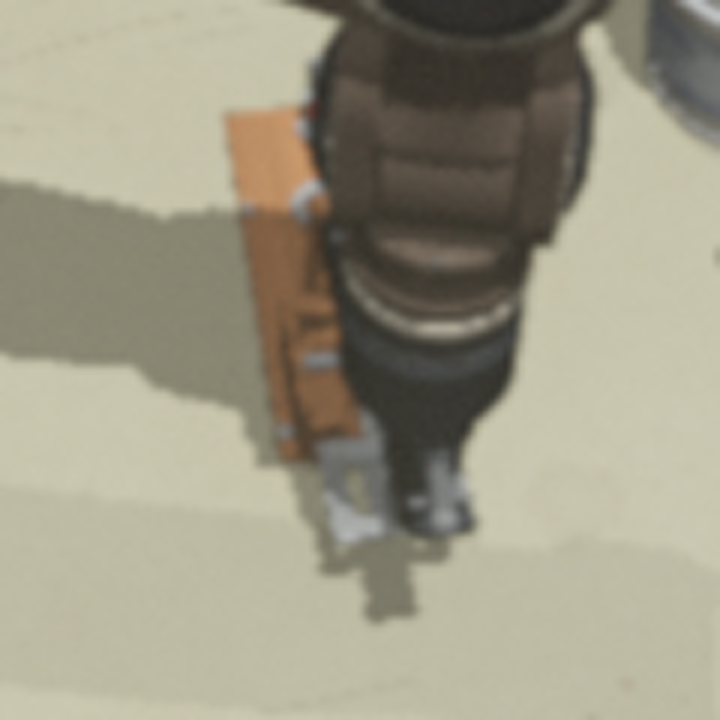

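```bash
python3 - <<'E'
from h import *
s=ctrl.state(); p=np.array(s["tcp_pos"]); M=R.from_rotvec(s["tcp_rot"]).as_matrix()
for n in("wrist","scene","top"):
    c=ctrl.camera(n); print(n,"cam in tool",(M.T@(c["xyz"]-p)).round(3),"view dir in tool",(M.T@R.from_rotvec(c["rotation"]).apply([0,0,-1])).round(2))
    for q in([0,0,0],[0,0,.011],[0,0,-.011],[0,-.019,0],[.01,0,0],[0,0,-.025]): print(q,proj(c,p+M@q).round(1))
E
```

```text
wrist cam in tool [-0.001 -0.177  0.08 ] view dir in tool [ 0.    0.95 -0.31]
[0, 0, 0] [275.1 243.1]
[0, 0, 0.011] [275.1 226.5]
[0, 0, -0.011] [275.1 259.1]
[0, -0.019, 0] [275.3 257.1]
[0.01, 0, 0] [291.3 243.1]
[0, 0, -0.025] [275.1 278.7]
scene cam in tool [-0.656 -1.232  0.174] view dir in tool [ 0.57  0.82 -0.08]
[0, 0, 0] [302.4 276.1]
[0, 0, 0.011] [298.5 276.6]
[0, 0, -0.011] [306.4 275.7]
[0, -0.019, 0] [302.8 272.8]
[0.01, 0, 0] [301.9 273. ]
[0, 0, -0.025] [311.4 275.1]
top cam in tool [ 0.168 -1.144  0.292] view dir in tool [ 0.02  0.98 -0.21]
[0, 0, 0] [345.5 194.9]
[0, 0, 0.011] [345.2 198.6]
[0, 0, -0.011] [345.8 191.2]
[0, -0.019, 0] [346.6 193.4]
[0.01, 0, 0] [342.  194.6]
[0, 0, -0.025] [346.1 186.6]
```

```bash
python3 - <<'E'
from h import *
s=ctrl.state(); p=np.array(s["tcp_pos"]); M=R.from_rotvec(s["tcp_rot"]).as_matrix()
def ov(n,x0,y0,x1,y1,k):
    c=ctrl.camera(n); i=cv2.resize(c["img"][y0:y1,x0:x1,::-1],None,fx=k,fy=k,interpolation=2)
    for q,col in(([0,0,0],(0,0,255)),([0,0,.011],(0,255,0)),([0,0,-.011],(255,0,0)),([0,-.019,0],(0,255,255)),([0,-.073,0],(255,0,255))):
        u=(proj(c,p+M@np.array(q))+.5-[x0,y0])*k; cv2.circle(i,tuple(int(a) for a in u),3,col,-1)
    return i
a=ov("scene",280,240,340,290,8);b=ov("wrist",230,180,330,300,4)
cv2.imwrite("pics/ov1.png",a);cv2.imwrite("pics/ov2.png",b)
E
```

```text
(no output)
```

View pics/ov1.png

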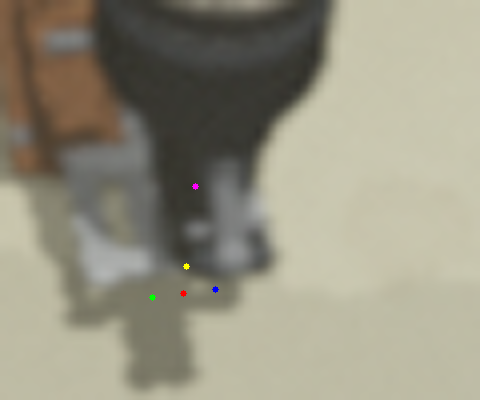

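View pics/ov2.png

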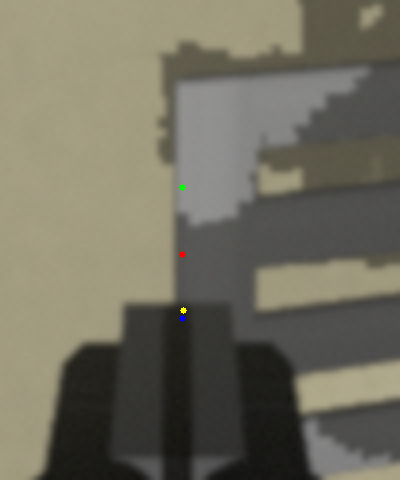

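```bash
python3 -m inch '[[1,-0.3,0,0,0],[1,-0.4,0,0,0],[1,0,0.3,0,0],[1,0,0.25,0,0],[1,0,0,0,0],[1,0,0,0,0]]'; python3 st.py; python3 - <<'E'
from h import *
s=ctrl.state(); p=np.array(s["tcp_pos"]); M=R.from_rotvec(s["tcp_rot"]).as_matrix()
def ov(n,x0,y0,x1,y1,k):
    c=ctrl.camera(n); i=cv2.resize(c["img"][y0:y1,x0:x1,::-1],None,fx=k,fy=k,interpolation=2)
    for q,col in(([0,0,0],(0,0,255)),([0,0,.011],(0,255,0)),([0,0,-.011],(255,0,0)),([0,-.019,0],(0,255,255)),([0,-.073,0],(255,0,255))):
        u=(proj(c,p+M@np.array(q))+.5-[x0,y0])*k; cv2.circle(i,tuple(int(a) for a in u),3,col,-1)
    return i
a=ov("scene",270,230,340,295,8);b=ov("wrist",200,180,330,310,4)
cv2.imwrite("pics/ov3.png",a);cv2.imwrite("pics/ov4.png",b)
E
```

```text
time: 5.8
tcp_pos: [0.5285, -0.2174, 0.0431]
tcp_rot: [-1.249, -1.141, 1.142]
ft_force: [0.3, -0.6, -0.0]
opening: 0.001
t 5.8 tcp [ 0.5285 -0.2174  0.0431] in stand mm [-158.6    0.6   43.1] F stand [-0.59 -0.34 -0.02] open 0.0
tool axes in stand frame (cols)
 [[ 1.     0.001 -0.   ]
 [ 0.     0.002  1.   ]
 [ 0.001 -1.     0.002]]
```

View pics/ov3.png

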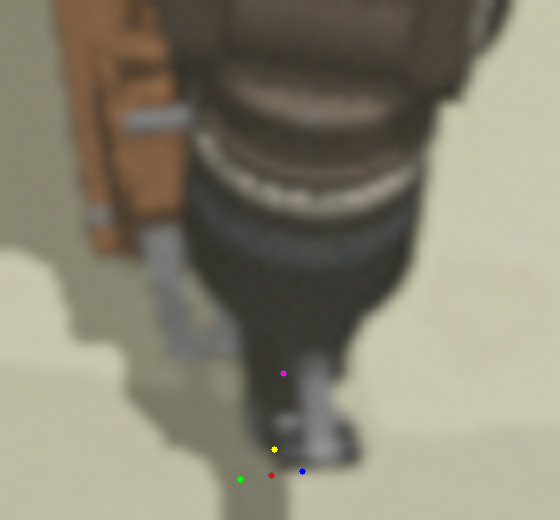

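View pics/ov4.png

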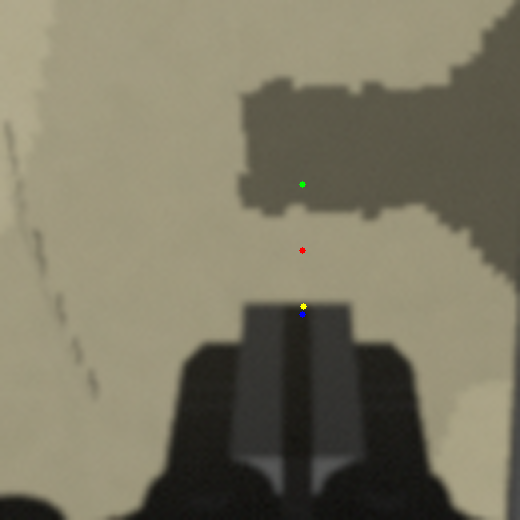

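```bash
python3 -m inch '[[1,0.05,0,0.3,0],[1,0.1,0,0,0],[1,0.1,0,0,0]]'; python3 -m inch '[[1,0.1,0,0,0],[1,0.05,0,0,0]]'; python3 -m inch '[[1,0.05,0,0,0],[1,0.05,0,0,0]]';python3 -m inch '[[1,0.05,0,0,0],[1,0.05,0,0,0]]';  python3 - <<'E'
from h import *
c=ctrl.camera("wrist"); cv2.imwrite("pics/w5.png",c["img"][:,:,::-1])
E
python3 st.py
```

```text
time: 6.2
tcp_pos: [0.5177, -0.2063, 0.0443]
tcp_rot: [-1.251, -1.142, 1.142]
ft_force: [0.4, -0.7, 0.1]
opening: 0.002
time: 6.4
tcp_pos: [0.5188, -0.2002, 0.0441]
tcp_rot: [-1.251, -1.143, 1.142]
ft_force: [-0.3, 0.4, -0.8]
opening: 0.001
time: 6.6
tcp_pos: [0.519, -0.1966, 0.0439]
tcp_rot: [-1.251, -1.142, 1.142]
ft_force: [0.7, -0.5, -0.4]
opening: -0.004
time: 6.8
tcp_pos: [0.5193, -0.1929, 0.0439]
tcp_rot: [-1.251, -1.142, 1.142]
ft_force: [0.8, -1.3, 0.4]
opening: -0.0
t 6.85 tcp [ 0.5193 -0.1925  0.0439] in stand mm [-134.7   12.    43.9] F stand [-0.72  0.55  0.58] open -0.0
tool axes in stand frame (cols)
 [[ 1. -0. -0.]
 [ 0.  0.  1.]
 [-0. -1.  0.]]
```

View pics/w5.png

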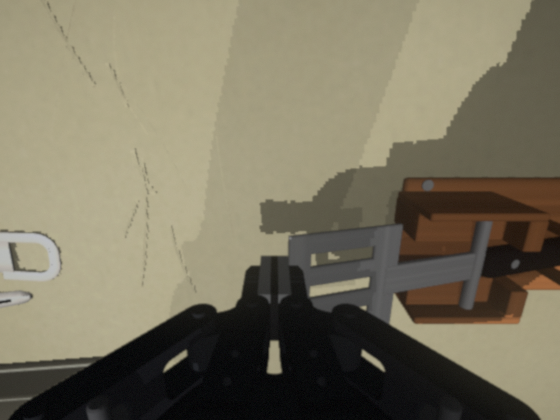

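```bash
python3 -m inch '[[1,0.05,0,0,0],[1,0.05,0,0,0]]'; python3 -m inch '[[1,0.05,0,0,0],[1,0.05,0,0,0]]'; python3 -m inch '[[1,0.05,0,0,0],[1,0.05,0,0,0]]';  python3 - <<'E'
from h import *
c=ctrl.camera("wrist"); cv2.imwrite("pics/w6.png",c["img"][:,:,::-1])
E
python3 st.py
```

```text
time: 7.05
tcp_pos: [0.5196, -0.1888, 0.0439]
tcp_rot: [-1.251, -1.142, 1.142]
ft_force: [0.8, -0.5, 0.5]
opening: 0.0
time: 7.25
tcp_pos: [0.52, -0.1846, 0.0439]
tcp_rot: [-1.251, -1.142, 1.142]
ft_force: [-1.0, -1.0, -1.2]
opening: -0.002
time: 7.45
tcp_pos: [0.5204, -0.1805, 0.0438]
tcp_rot: [-1.25, -1.142, 1.142]
ft_force: [0.1, 0.2, 0.0]
opening: 0.003
t 7.5 tcp [ 0.5204 -0.1802  0.0438] in stand mm [-122.3   12.1   43.8] F stand [-0.09  0.44  0.6 ] open -0.0
tool axes in stand frame (cols)
 [[ 1.     0.001 -0.   ]
 [ 0.     0.     1.   ]
 [ 0.001 -1.     0.   ]]
```

View pics/w6.png

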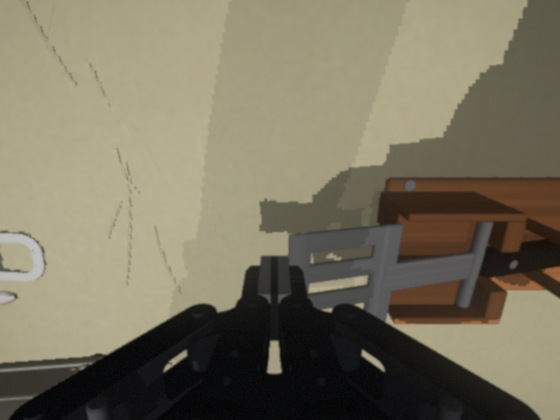

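```bash
python3 -m inch '[[1,0.03,0,0,0],[1,0.03,0,0,0]]'; python3 -m inch '[[1,0.02,0,0,0],[1,0.02,0,0,0]]'; python3 -m inch '[[1,0.02,0,0,0],[1,0.02,0,0,0]]';  python3 - <<'E'
from h import *
c=ctrl.camera("wrist"); cv2.imwrite("pics/w7.png",c["img"][:,:,::-1])
E
python3 st.py
```

```text
time: 7.7
tcp_pos: [0.5207, -0.1782, 0.0439]
tcp_rot: [-1.251, -1.142, 1.142]
ft_force: [-0.2, 1.0, 0.4]
opening: 0.001
time: 7.9
tcp_pos: [0.5208, -0.1767, 0.0439]
tcp_rot: [-1.251, -1.142, 1.142]
ft_force: [-0.2, -0.2, 0.1]
opening: -0.0
time: 8.1
tcp_pos: [0.5209, -0.1752, 0.0439]
tcp_rot: [-1.251, -1.142, 1.142]
ft_force: [-0.0, 0.5, -0.1]
opening: -0.001
t 8.15 tcp [ 0.5209 -0.175   0.0439] in stand mm [-117.1   12.    43.9] F stand [-0.62 -0.19  0.89] open -0.0
tool axes in stand frame (cols)
 [[ 1.  0. -0.]
 [ 0.  0.  1.]
 [ 0. -1.  0.]]
```

View pics/w7.png

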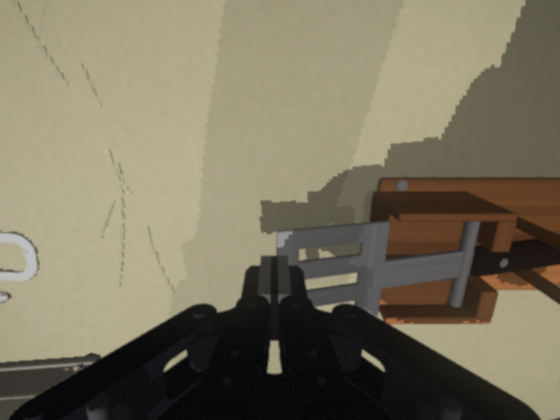

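```bash
python3 - <<'E'
from h import *
s=ctrl.state(); p=np.array(s["tcp_pos"]); M=R.from_rotvec(s["tcp_rot"]).as_matrix()
w=ctrl.camera("wrist"); c=ctrl.camera("scene"); t=ctrl.camera("top")
for z in np.arange(.03,.13,.01):
    a=atz(w,274.5,256.5,z); q=M.T@(a-p); print(round(z,3),(q*1e3).round(1),proj(c,a).round(1),((proj(c,a)+.5-[270,220])*8).round(0))
i=cv2.resize(c["img"][220:290,270:340,::-1],None,fx=8,fy=8,interpolation=2); cv2.imwrite("pics/s7.png",i)
i=cv2.resize(t["img"][165:225,280:380,::-1],None,fx=8,fy=8,interpolation=2); cv2.imwrite("pics/t7.png",i)
i=cv2.resize(w["img"][215:335,250:390,::-1],None,fx=5,fy=5,interpolation=2); cv2.imwrite("pics/w7b.png",i)
E
python3 wr.py 277,234,.08 472,222,.049 455,306,.049
```

```text
0.03 [ -0.4  13.9 -16.2] [302.5 278. ] [264. 468.]
0.04 [ -0.4   3.9 -11.2] [300.9 276.5] [251. 456.]
0.05 [-0.4 -6.1 -6.1] [299.3 275. ] [238. 444.]
0.06 [ -0.5 -16.1  -1.1] [297.7 273.4] [225. 431.]
0.07 [ -0.5 -26.1   3.9] [296.  271.9] [212. 419.]
0.08 [ -0.5 -36.1   9. ] [294.4 270.3] [199. 407.]
0.09 [ -0.6 -46.1  14. ] [292.7 268.7] [186. 394.]
0.1 [ -0.6 -56.1  19. ] [291.  267.1] [172. 381.]
0.11 [ -0.6 -66.1  24.1] [289.3 265.5] [158. 368.]
0.12 [ -0.6 -76.1  29.1] [287.5 263.9] [144. 355.]
277,234,.08 [-116.6   33.1]
472,222,.049 [-1.6 27.7]
455,306,.049 [ -1.1 -30.1]
```

View pics/s7.png

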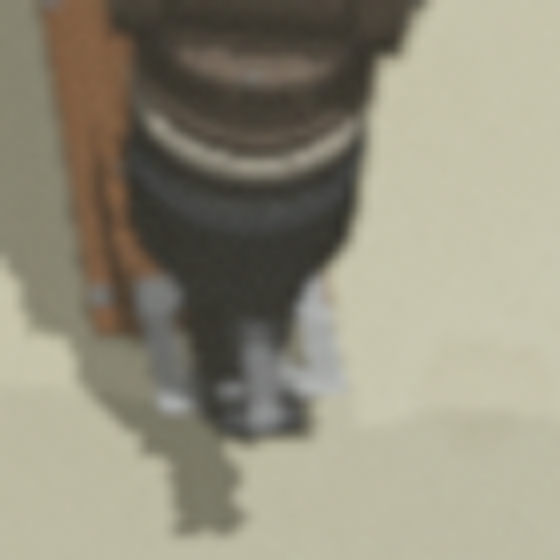

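View pics/t7.png

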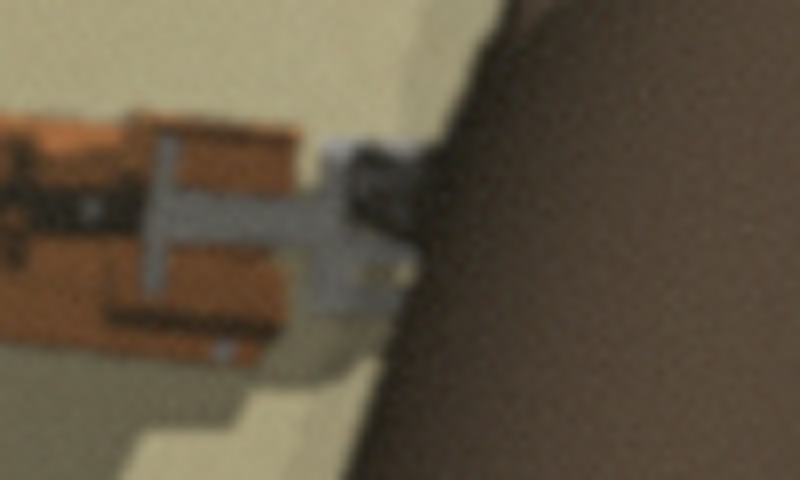

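View pics/w7b.png

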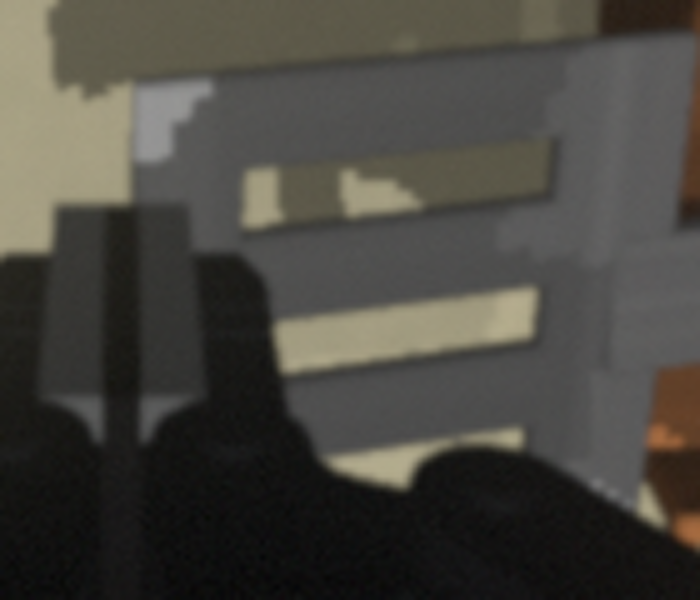

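```bash
python3 -m inch '[[1,0,-0.3,0,0],[1,0,-0.4,-0.15,0],[1,0.2,0,-0.15,0],[1,0.3,0,0,0],[1,0.25,0,0,0],[1,0,0,0,0],[1,0,0,0,0]]'; python3 st.py -0.088 0.05;  python3 - <<'E'
from h import *
c=ctrl.camera("wrist"); cv2.imwrite("pics/w8.png",c["img"][:,:,::-1])
E
```

```text
time: 9.05
tcp_pos: [0.5351, -0.1457, 0.0714]
tcp_rot: [-1.249, -1.142, 1.143]
ft_force: [-0.6, -0.8, -0.6]
opening: -0.001
t 9.05 tcp [ 0.5351 -0.1457  0.0714] in stand mm [-86.6   0.5  71.4] F stand [-0.85  0.56 -0.64] open -0.0
tool axes in stand frame (cols)
 [[ 1.    -0.    -0.001]
 [ 0.001  0.001  1.   ]
 [-0.    -1.     0.001]]
goal [ 0.5355 -0.1471  0.05  ] shift units [-0.03  0.53 -0.01]
yaw of tool x in stand 0.0012
```

View pics/w8.png

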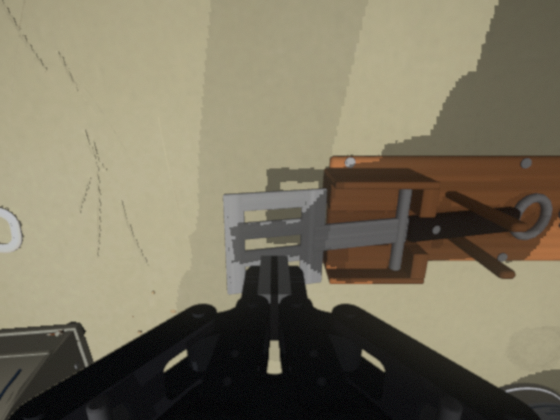

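```bash
python3 wr.py 405,189,.049 397,269,.049 223,196,.08 232,293,.08 530,215,.012 549,196,.012; python3 - <<'E'
from h import *
w=ctrl.camera("wrist");i=cv2.resize(w["img"][150:290,320:560,::-1],None,fx=3.3,fy=3.3,interpolation=2); cv2.imwrite("pics/w8b.png",i)
E
```

```text
405,189,.049 [-1.3 29.1]
397,269,.049 [  0.7 -30. ]
223,196,.08 [-116.3   33. ]
232,293,.08 [-113.8  -29.7]
530,215,.012 [118.   -1.8]
549,196,.012 [128.9  14. ]
```

View pics/w8b.png

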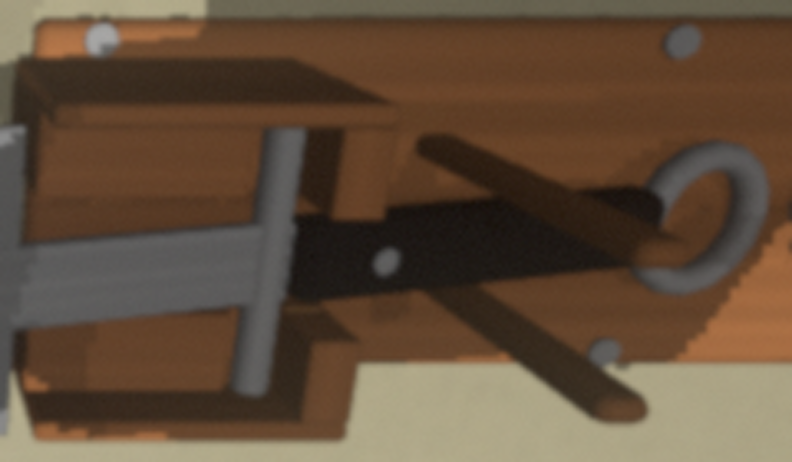

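```bash
python3 -m inch '[[1,-0.03,0.3,-0.01,0],[1,0,0.25,0,0],[1,0,0.1,0,0],[1,0,0,0,0]]'; python3 -m inch '[[1,0,0.05,0,0],[1,0,0.05,0,0]]';python3 -m inch '[[1,0,0.05,0,0],[1,0,0.05,0,0]]';python3 -m inch '[[1,0,0.05,0,0],[1,0,0.05,0,0]]'; python3 -m inch '[[1,0,0.05,0,0],[1,0,0.05,0,0]]'
```

```text
time: 9.6
tcp_pos: [0.5349, -0.1476, 0.0445]
tcp_rot: [-1.249, -1.14, 1.143]
ft_force: [0.3, -0.4, 0.2]
opening: 0.002
time: 9.8
tcp_pos: [0.5361, -0.1478, 0.0421]
tcp_rot: [-1.251, -1.142, 1.142]
ft_force: [-0.6, -0.3, -0.2]
opening: 0.002
time: 10.0
tcp_pos: [0.536, -0.1477, 0.0379]
tcp_rot: [-1.251, -1.142, 1.142]
ft_force: [-0.5, 0.2, 0.6]
opening: 0.002
time: 10.2
tcp_pos: [0.5359, -0.1477, 0.0339]
tcp_rot: [-1.251, -1.142, 1.142]
ft_force: [0.8, -1.1, 0.4]
opening: -0.002
time: 10.4
tcp_pos: [0.5359, -0.1477, 0.0298]
tcp_rot: [-1.251, -1.142, 1.142]
ft_force: [0.4, -0.2, 0.1]
opening: -0.001
```

```bash
python3 -m inch '[[1,0,0.05,0,0],[1,0,0.05,0,0]]';python3 -m inch '[[1,0,0.05,0,0],[1,0,0.05,0,0]]';python3 - <<'E'
from h import *
w=ctrl.camera("wrist");i=cv2.resize(w["img"][150:310,200:560,::-1],None,fx=2.2,fy=2.2,interpolation=2); cv2.imwrite("pics/w9.png",i)
E
```

```text
time: 10.6
tcp_pos: [0.5358, -0.1477, 0.0257]
tcp_rot: [-1.251, -1.142, 1.142]
ft_force: [1.6, -0.5, 0.5]
opening: 0.0
time: 10.8
tcp_pos: [0.5358, -0.1477, 0.0217]
tcp_rot: [-1.251, -1.142, 1.142]
ft_force: [-0.1, 0.1, -0.0]
opening: 0.001
```

View pics/w9.png

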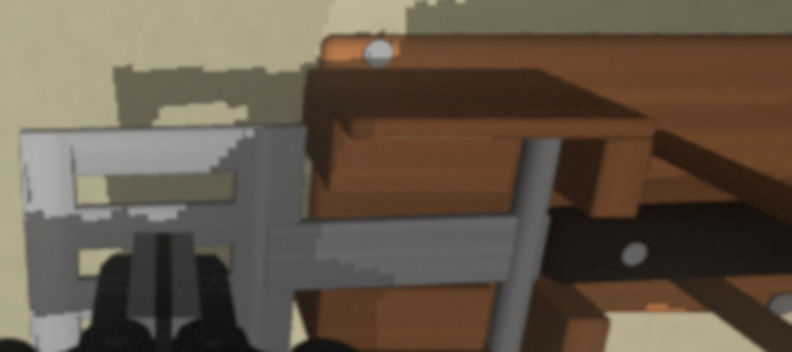

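```bash
for k in 1; do python3 -m inch '[[1,0,0.05,0,0],[1,0,0.05,0,0]]';python3 -m inch '[[1,0,0.05,0,0],[1,0,0.05,0,0]]';done;python3 - <<'E'
from h import *
w=ctrl.camera("wrist");i=cv2.resize(w["img"][150:310,200:560,::-1],None,fx=2.2,fy=2.2,interpolation=2); cv2.imwrite("pics/w10.png",i)
c=ctrl.camera("scene");i=cv2.resize(c["img"][195:285,260:350,::-1],None,fx=6,fy=6,interpolation=2); cv2.imwrite("pics/s10.png",i)
E
```

```text
time: 11.05
tcp_pos: [0.536, -0.148, 0.0182]
tcp_rot: [-1.252, -1.142, 1.142]
ft_force: [-2.4, -1.3, 5.5]
opening: 0.0
time: 11.25
tcp_pos: [0.5361, -0.1483, 0.0144]
tcp_rot: [-1.252, -1.142, 1.142]
ft_force: [-1.5, -3.1, 6.7]
opening: -0.003
```

View pics/w10.png

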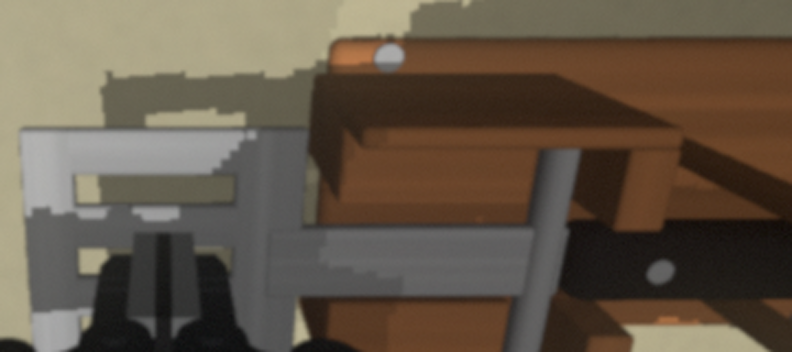

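View pics/s10.png

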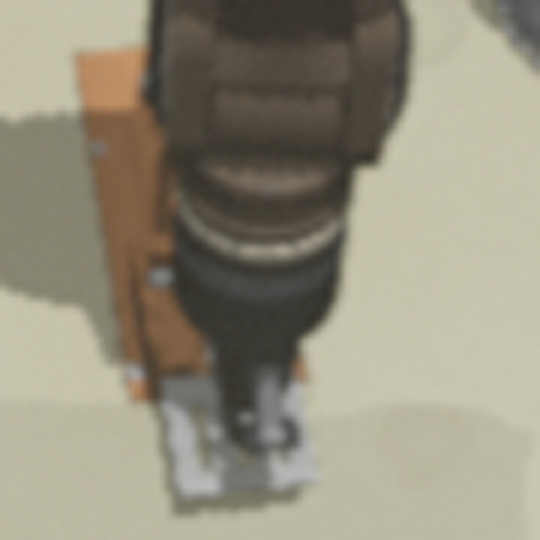

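```bash
python3 -m inch '[[1,0,0.04,0,0],[1,0,0.04,0,0]]';python3 -m inch '[[1,0,0.04,0,0],[1,0,0.04,0,0]]';python3 -m inch '[[1,0,0.03,0,0],[1,0,0.03,0,0]]'
```

```text
time: 11.55
tcp_pos: [0.5363, -0.1483, 0.0114]
tcp_rot: [-1.253, -1.142, 1.142]
ft_force: [-1.1, -2.8, 7.2]
opening: -0.005
time: 11.75
tcp_pos: [0.5364, -0.1483, 0.0082]
tcp_rot: [-1.253, -1.142, 1.142]
ft_force: [-1.5, -2.1, 6.9]
opening: 0.002
time: 11.95
tcp_pos: [0.5365, -0.1483, 0.0058]
tcp_rot: [-1.253, -1.142, 1.142]
ft_force: [-0.4, -2.7, 6.1]
opening: -0.003
```

```bash
python3 - <<'E'
from h import *
w=ctrl.camera("wrist");i=cv2.resize(w["img"][150:310,200:560,::-1],None,fx=2.2,fy=2.2,interpolation=2); cv2.imwrite("pics/w11.png",i)
t=ctrl.camera("top");i=cv2.resize(t["img"][165:225,225:325,::-1],None,fx=7,fy=7,interpolation=2); cv2.imwrite("pics/t11.png",i)
E
```

```text
(no output)
```

View pics/w11.png

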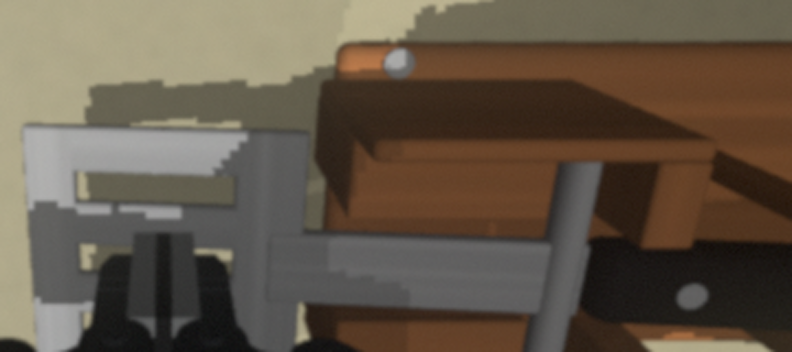

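View pics/t11.png

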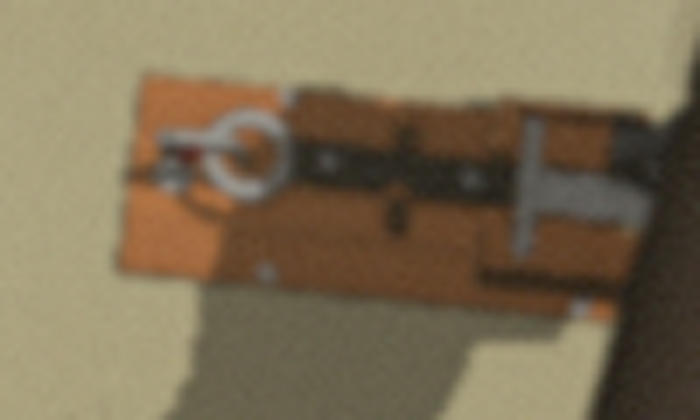

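```bash
python3 -m inch '[[1,0,0.02,0,0],[1,0,0.02,0,0]]';python3 -m inch '[[1,0,0.02,0,0]]';python3 -m inch '[[1,0,0.02,0,0]]'
```

```text
time: 12.25
tcp_pos: [0.5364, -0.1481, 0.0039]
tcp_rot: [-1.252, -1.142, 1.142]
ft_force: [0.3, -3.0, 4.1]
opening: 0.001
time: 12.35
tcp_pos: [0.5361, -0.1477, 0.0027]
tcp_rot: [-1.251, -1.142, 1.142]
ft_force: [0.7, -1.9, 2.3]
opening: 0.002
time: 12.45
tcp_pos: [0.5354, -0.1471, 0.0013]
tcp_rot: [-1.249, -1.142, 1.142]
ft_force: [0.2, 0.3, 2.6]
opening: -0.001
```

```bash
python3 -m inch '[[1,0,0.015,0,0]]';python3 -m inch '[[1,0,0.015,0,0]]'; python3 -m inch '[[1,0,0,0,0]]'; python3 - <<'E'
from h import *
t=ctrl.camera("top");i=cv2.resize(t["img"][165:225,225:325,::-1],None,fx=7,fy=7,interpolation=2); cv2.imwrite("pics/t12.png",i)
E
```

```text
time: 12.55
tcp_pos: [0.5353, -0.147, 0.0006]
tcp_rot: [-1.249, -1.142, 1.142]
ft_force: [-0.0, 0.8, -0.0]
opening: 0.001
time: 12.65
tcp_pos: [0.5353, -0.1471, 0.0001]
tcp_rot: [-1.249, -1.142, 1.142]
ft_force: [0.2, 0.3, 1.6]
opening: 0.003
time: 12.75
tcp_pos: [0.5354, -0.1472, 0.0002]
tcp_rot: [-1.249, -1.142, 1.142]
ft_force: [0.2, -0.1, -0.2]
opening: -0.001
```

View pics/t12.png

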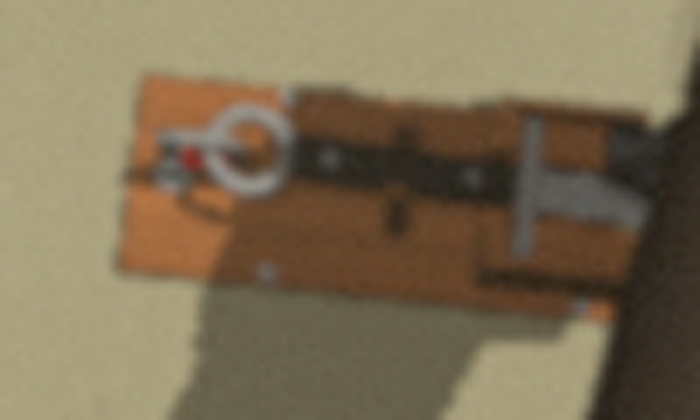

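```bash
python3 -m inch '[[1,0,0.015,0,0]]';python3 -m inch '[[1,0,0.015,0,0]]'; python3 -m inch '[[1,0,0.01,0,0]]';python3 -m inch '[[1,0,0.01,0,0]]'
```

```text
time: 12.9
tcp_pos: [0.5357, -0.1475, 0.0]
tcp_rot: [-1.25, -1.142, 1.142]
ft_force: [0.2, 0.4, 0.3]
opening: -0.005
time: 13.0
tcp_pos: [0.5358, -0.1476, -0.0006]
tcp_rot: [-1.251, -1.142, 1.142]
ft_force: [-0.9, 0.5, 0.8]
opening: -0.003
time: 13.1
tcp_pos: [0.5358, -0.1476, -0.001]
tcp_rot: [-1.251, -1.142, 1.142]
ft_force: [0.2, 0.2, 0.5]
opening: 0.0
time: 13.2
tcp_pos: [0.5358, -0.1476, -0.0013]
tcp_rot: [-1.251, -1.142, 1.142]
ft_force: [0.1, 1.6, 1.3]
opening: 0.0
```

```bash
python3 -m inch '[[1,0,0.01,0,0]]';python3 -m inch '[[1,0,0.01,0,0]]'; python3 -m inch '[[1,0,0.01,0,0]]';python3 -m inch '[[1,0,0.01,0,0]]';python3 - <<'E'
from h import *
w=ctrl.camera("wrist");i=cv2.resize(w["img"][150:310,200:560,::-1],None,fx=2.2,fy=2.2,interpolation=2); cv2.imwrite("pics/w13.png",i)
E
```

```text
time: 13.3
tcp_pos: [0.5359, -0.1476, -0.0017]
tcp_rot: [-1.251, -1.142, 1.142]
ft_force: [-0.2, 0.8, 1.8]
opening: -0.002
time: 13.4
tcp_pos: [0.5359, -0.1476, -0.0019]
tcp_rot: [-1.251, -1.142, 1.142]
ft_force: [-0.7, 0.3, 3.7]
opening: 0.005
time: 13.5
tcp_pos: [0.536, -0.1476, -0.0021]
tcp_rot: [-1.251, -1.142, 1.142]
ft_force: [-2.2, 0.8, 4.9]
opening: 0.002
time: 13.6
tcp_pos: [0.5361, -0.1476, -0.0023]
tcp_rot: [-1.251, -1.143, 1.142]
ft_force: [-3.2, 1.7, 7.3]
opening: -0.001
```

View pics/w13.png

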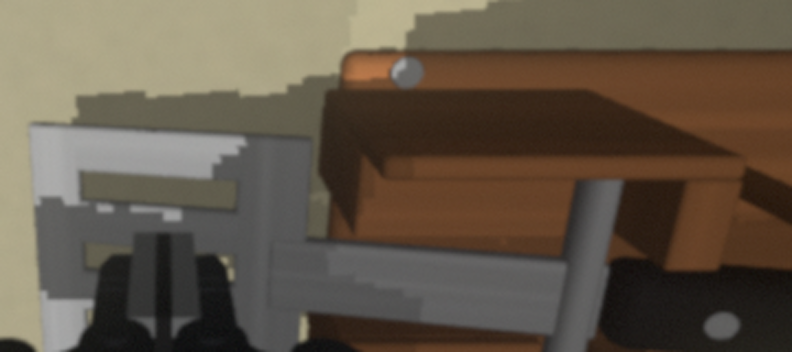

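```bash
python3 -m inch '[[1,0,-0.03,0,0],[1,0,-0.05,0,0],[1,0,-0.05,0,0],[1,0,-0.05,0,0],[1,0,-0.06,0,0],[1,0,-0.06,0,0],[1,0,-0.06,0,0],[1,0,-0.08,0,0],[1,0,-0.1,0,0],[1,0,-0.2,0,0],[1,0,-0.4,0,0],[1,0,-0.6,0,0]]';python3 -m inch '[[1,0,-0.8,0,0],[1,-0.8,-0.4,0,0],[1,-1,0,0,0],[1,-1,0,0,0],[1,-0.8,0,0,0],[1,0,0,0,0],[1,0,0,0,0]]';python3 - <<'E'
from h import *
c=ctrl.camera("wrist");cv2.imwrite("pics/w14.png",c["img"][:,:,::-1])
crop(ctrl.camera("top"),225,165,345,225,6,"t14.png")
crop(ctrl.camera("scene"),255,185,335,285,6,"s14.png")
E
```

```text
time: 14.85
tcp_pos: [0.5349, -0.1473, 0.0665]
tcp_rot: [-1.249, -1.141, 1.143]
ft_force: [1.1, 0.4, -0.7]
opening: 0.001
time: 15.55
tcp_pos: [0.5225, -0.2915, 0.1148]
tcp_rot: [-1.251, -1.141, 1.141]
ft_force: [0.6, -0.2, -0.8]
opening: 0.001
```

View pics/w14.png

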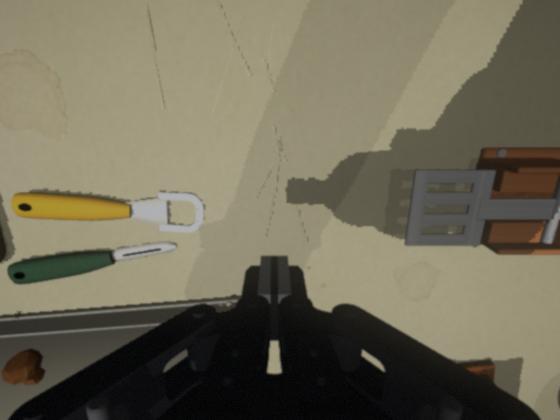

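View pics/t14.png

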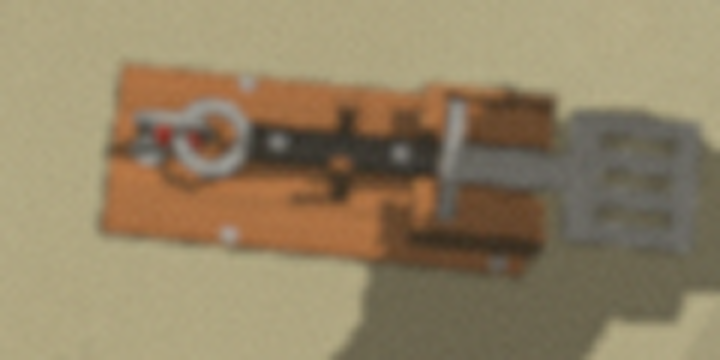

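View pics/s14.png

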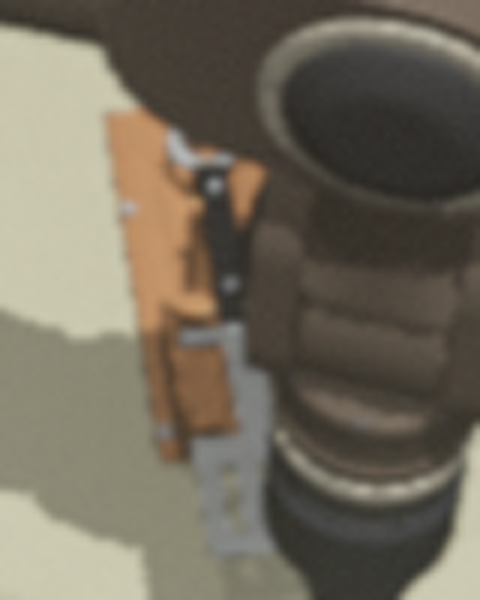

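```bash
python3 -m inch '[[1,0,-0.8,0,0],[1,0,-0.9,0,0],[1,0,-0.9,0,0],[1,0.9,0,0,0],[1,1,0,0,0],[1,1,0,0,0],[1,1,0,0,0],[1,0.9,0,0,0],[1,0,0,0,0],[1,0,0,0,0]]';python3 st.py; python3 - <<'E'
from h import *
c=ctrl.camera("wrist");cv2.imwrite("pics/w15.png",c["img"][:,:,::-1])
E
```

```text
time: 16.7
tcp_pos: [0.5401, -0.0982, 0.219]
tcp_rot: [-1.25, -1.145, 1.145]
ft_force: [0.2, -0.3, 0.0]
opening: -0.002
t 16.7 tcp [ 0.5401 -0.0982  0.219 ] in stand mm [-3.88e+01 -2.00e-01  2.19e+02] F stand [-0.3  -0.21  0.03] open -0.0
tool axes in stand frame (cols)
 [[ 1.    -0.    -0.003]
 [ 0.003 -0.     1.   ]
 [-0.    -1.    -0.   ]]
```

View pics/w15.png

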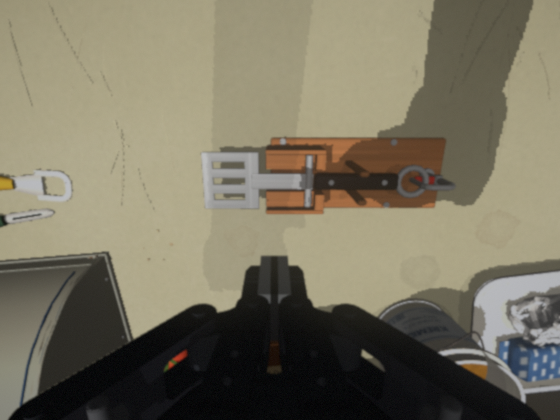

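```bash
python3 -m inch '[[1,0.9,0,0.4,0],[1,0.9,0,0.5,0],[1,0.5,0.5,0.4,0],[1,0,0.5,0,0],[1,0,0,0,0],[1,0,0,0,0]]';python3 st.py; python3 - <<'E'
from h import *
c=ctrl.camera("wrist");cv2.imwrite("pics/w16.png",c["img"][:,:,::-1])
E
```

```text
time: 17.35
tcp_pos: [0.4967, -0.0043, 0.179]
tcp_rot: [-1.251, -1.141, 1.142]
ft_force: [0.0, 0.4, 1.2]
opening: 0.002
t 17.35 tcp [ 0.4967 -0.0043  0.179 ] in stand mm [ 50.8  51.5 179. ] F stand [0.39 0.03 1.21] open 0.0
tool axes in stand frame (cols)
 [[ 1.    -0.     0.001]
 [-0.001  0.     1.   ]
 [-0.    -1.     0.   ]]
```

View pics/w16.png

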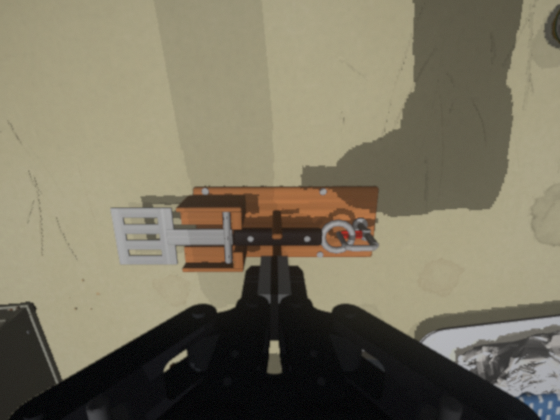

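```bash
python3 - <<'E'
from h import *; from st import P,A
c=ctrl.camera("wrist")
x0,y0,k=290,190,7
i=cv2.resize(c["img"][y0:y0+80,x0:x0+100,::-1],None,fx=k,fy=k,interpolation=2)
n,s=np.cos(A),np.sin(A)
def W(x,y,z): return np.array([P[0]+n*x-s*y,P[1]+s*x+n*y,z])
for q,col in(((.134,0,.0475),(0,255,0)),((.134,0,.065),(255,0,0)),((.146,0,.04),(255,255,0)),((.120,0,.035),(255,0,255)),((.15,0,.076),(0,255,255)),((.12,0,.076),(0,255,255)),((.134,0,.04),(0,0,0))):
    u=(proj(c,W(*q))+.5-[x0,y0])*k; print(q,u.round()); cv2.circle(i,tuple(int(a) for a in u),3,col,-1)
cv2.imwrite("pics/w16b.png",i)
for z in(.049,.052): print("pin",z,[np.round(1e3*np.array([n*d[0]+s*d[1],-s*d[0]+n*d[1]]),1) for d in [atz(c,u,v,z)[:2]-P for u,v in((227,210),(230,263))]])
E
```

```text
(0.134, 0, 0.0475) [439. 322.]
(0.134, 0, 0.065) [468. 369.]
(0.146, 0, 0.04) [504. 303.]
(0.12, 0, 0.035) [332. 292.]
(0.15, 0, 0.076) [601. 401.]
(0.12, 0, 0.076) [388. 402.]
(0.134, 0, 0.04) [428. 304.]
pin 0.049 [array([ 1.4, 29.6]), array([  1.7, -31.7])]
pin 0.052 [array([ 1.9, 30.6]), array([  2.2, -30.2])]
```

View pics/w16b.png

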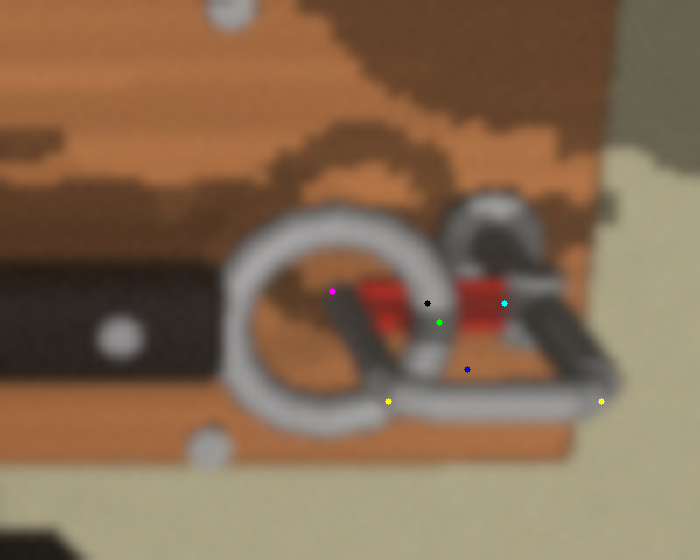

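```bash
python3 -c "
from rig import ctrl
print(ctrl.state()['time'],ctrl.finish_job())"
```

```text
the job is handed in; nothing more can be done
17.45 None
```

The turner is parked in its stand and the job is handed in, at 17.45 s of the 38 s allowed. The hand-in gave no verdict.

**What I did:**
- I pushed the blade edge along the rails until the pin dropped into the notch.
- I then pressed the blade with shut fingers. The gate resisted with up to 7.2 N (vertical reading), then the force fell to about 0 as the eye clicked past.
- I stopped when the force rose again to 7.3 N (vertical) at the top of the hook, eased off slowly and moved the arm clear.

**Last checks:**
- **Hook:** in the final wrist picture the nose stands in the eye's hole. The eye's far bar sits above the red gate, which lies flat between post and nose. The bar is within a few millimetres of where I projected it at about 47 mm high.
- **Pin:** it measures at about x = +1.5 mm, up against the end stop. I judged that it had dropped from how it shifted in the pictures, not from a direct height measurement.
- **Bystanders:** the peeler and the opener still lay in place in the last wide wrist pictures. I did not re-measure the jars. The arm passed them at about 0.2 m height and met nothing.

**What disagreed:**
- **Finger length:** the pictures and the contacts put the fingertips about 35 mm higher than the reported TCP. The first push therefore went over the blade without touching it, and I repeated it lower.
- **End stop:** I never felt it as a firm stop. The fingers slipped over the blade edge once the pin had dropped, so I confirmed the seating in the pictures.

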